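# Close the loaded organiser box and weigh down its lid

### The arm

A 6-joint arm with a two-finger parallel gripper is mounted at the origin on a cart in front of the work surface, level with it; the furniture and walls round the work are solid. World frame = base frame: x ahead of the robot, y to its left, z up, the work surface at z = 0. Lengths are in m, angles in rad, forces in N, time in s.
With the tool pointing down it reaches from about 0.425 to 0.95 m from the base axis. Payload 14.7 kg.
Tool frame: the origin (TCP) lies on the mounting face of the last link; the fingertips stand 173 mm ahead of it and the grasp point (between the pads) lies 155 mm ahead of it; z points along the fingers, y is the line along which they close (so a half turn about z gives the same grasp; the last joint's range is limited). The gripper opens to 85 mm and grips with 20 to 120 N. Pads are 22 mm wide; open, the fingers measure 114 mm over their backs; the gripper's body (76 mm by 85 mm) begins 54 mm behind the grasp point. The pads swing forward as they close: fully open they stand 13 mm farther back than shut.
Start: joints at [-1.247, 0.48, 1.596, -0, 1.065, -0.047], TCP at [0.236, -0.606, 0.405] pointing down, gripper open.
Joint ranges: [-2.75, 2.75], [-0.82, 2.05], [0.23, 2.67], [-1.56, 4.7], [0.09, 2.69], [-2.92, 2.92]. Speed limits (rad/s): [1.89, 1.89, 2.39, 3.01, 3.01, 3.01].

### API

Orientations are given as [roll, pitch, yaw] about the fixed x, y, z axes, in that order (R = Rz(yaw) Ry(pitch) Rx(roll)).
In Python, from plant import * gives the robot as it stands. The module is installed in compiled form; this text tells all that it offers.
- The arm moves only by the tool carry_out, never from a script. Its argument "commands" is a list of rows, each a list of 7 numbers: the finger opening in mm, from 0 to 85.4, then the shift along the tool's x, y, z in mm, then the turn, a rotation vector about the tool's x, y, z in degrees. A call has 1 to 12 rows; each row shifts and turns the commanded pose from where the row before left it, along the tool's axes as they then stand; what a row does not reach is not made up. A row lasts 1/8 s, in which the tool goes at most 62.5 mm and 10.7 degrees, less where a joint would pass 70% of its speed; a pose out of reach is approached as far as the arm can. A call with a gripper value outside its range is refused whole. The fingers move at their own pace and stop on an object; "grip_force" is the grip in N (left out, the last holds). Time passes only in rows, so rows that do not move let the fingers close. It gives the time, the measured TCP pose, the force, the opening and the grip force at its end, in the units of the state.
- get_obs(): the state, without advancing time (a new reading comes with each control period).
- capture(name): name is "scene" or "top"; returns (picture, depth): 400x640x3 uint8, red, green, blue; 400x640 float32, m along the optical axis (not along the pixel's ray), 0 where there is no reading.
- camera_info(name): a dict with "mtx" (3x3 intrinsics, pixels), "R" (3x3) and "t" (3): a world point X has camera coordinates R X + t. Camera axes: x right, y down, z forward; pixel columns grow to the right and rows downward; lengths in m; the calibration is good to about 2 mm. A picture is of the moment at which its call begins. camera_info takes no time and is no camera call.
- finish_job(): hands the job in; it is judged then, once.
Trained networks look in the newest picture that a camera, given by its name, has taken for a name from the list of things; names that differ only in an ending like _2 or _b are one class to them, and where a whole thing is asked for, a point or a joint stands for the part that bears it (a point fixed in the world has none). Each returns a list of dicts, best first, with "confidence" (0 to 1); they miss things now and then, are a little off and sometimes report something else, mostly with a low value. They report only what shows in the picture. A call takes as long as a camera call. They do not tell look-alikes from the thing itself.
- cut_out(camera, query): "mask" (400x640 bool, what is visible of it) and "at" ([column, row] in pixels, amid what is visible of it).
The state is a dict: "clock": time; "q": joint angles; "dq": joint speeds; "effort": joint torques, N m; "ee_pos": TCP position; "eef_rot": TCP orientation; "ft_force": force on the tool from outside, world axes, zero at the start; "moment": the same for the moment, N m; "finger_gap": finger opening in m; "grip_force": force on a finger pad.
Only numpy, scipy, OpenCV 4.12 (cv2) and the standard library are available. Lean on these libraries where they do the work, as an engineer would, in place of code of your own. Each camera call takes 0.05 s, during which the arm holds its last target. There are 200 camera calls.

### The job

One of the two small grey organiser boxes has been loaded with three brass pipe adaptors, while the other has only a few tiny screws and washers in it; the hinged lids of both stand ajar. Close the lid of the loaded box fully, then lay the small steel gauge block flat on the middle of the closed lid to weigh it down. Leave the other box open.

Things in the scene. Friction and masses are not known exactly. Their poses are not given: they have to be found in the camera images.
- brass_adaptor: The middle one of three like brass pipe adaptors, 25 mm tall: a hexagon foot 17 mm across and above it a round threaded stem of 12 mm diameter. It stands in the middle compartment of the loaded box (the others in the outer ones), within 20 mm of that box's centre. Origin: centre of its underside, z up.
- lip_a (a point): Middle of the free front edge of one organiser box's lid. The box is grey, fixed, 76 mm deep, 116 mm wide (along the hinge), 33 mm high when shut; the lid a clear plate, 2 mm thick. Origin 81 mm from the hinge line, which is 31 mm above the table at the box's far side. Axes: y along the hinge; x in the lid plane towards the hinge; z out of its top. Shut: 32 mm high and level.
- lip_b (a point): The same on the other, like box, 150 mm or more away from the first. Either lid starts 0.38 to 0.52 rad open (front edge 60 to 72 mm high), stays where it is left (friction 0.02 N m, no spring or latch), and shuts when its top is pushed down. A box's centre lies 40 mm from its hinge. A hose and pipes hang 0.46 m or more above the table before the boxes: reach in low, with the tool tilted.
- gauge: Plain steel gauge block, 17 x 44 x 12 mm (x, y, z), 110 g, lying flat on a fixed low aluminium rest (26 x 50 mm, top 22 mm above the table) in front of the gap between the boxes. Origin: centre of its underside, z up; its long side is y.
There are look-alikes about, which are no part of the job. There is more than one size of the gauge; the one meant has the size given above.

How it is judged:
By the outcome, as a careful person would: the job done as asked, in the order asked, and still so for the second after the job is handed in, with the robot touching nothing.
It also fails if it takes over 58 s, if anything falls off the work surface, if the arm or the gripper's body presses on something with over 40 N, if the wrist force passes 120 N, or if a joint passes its speed limit or range.

## Working session

There is one attempt and no reset: what is moved stays moved. The work goes in short steps, Python scripts to look and compute and a tool call to move; the robot and the scene stay as the last step left them, time stands still between calls to the robot, and variables do not carry over. Pictures are saved under pics/ and viewed, at most 10 in all, crops included, and the job is handed in when it is done.

Besides the shell and the picture viewer there is one more tool, called after "Request:" as name(argument=value, ...) on one line, values as JSON. carry_out: Moves the arm, as the interface text tells. Its arguments: {"type":"object","properties":{"commands":{"type":"array"},"grip_force":{"type":"number"}},"required":["commands"]}

```bash
mkdir -p pics; cat > h.py <<'E'
from plant import *
import numpy as np, cv2
from scipy.spatial.transform import Rotation as Rot
def cloud(n,depth):
    c=camera_info(n);K=np.array(c["mtx"]);R=np.array(c["R"]);t=np.array(c["t"])
    v,u=np.mgrid[0:400,0:640]
    P=np.stack([(u-K[0,2])/K[0,0]*depth,(v-K[1,2])/K[1,1]*depth,depth],-1)
    W=(P-t)@R
    W[depth<=0]=np.nan
    return W
E
python3 - <<'E'
from h import *
for n in("scene","top"):
    p,d=capture(n); cv2.imwrite(f"pics/{n}0.png",p[:,:,::-1]); W=cloud(n,d); np.save(f"{n}0.npy",W)
    c=camera_info(n); print(n,-np.array(c["R"]).T@c["t"], np.array(c["R"])[2])
    for q in("brass_adaptor","lip_a","gauge"):
        for r in cut_out(n,q):
            m=r["mask"]; X=W[m]; print(n,q,round(r["confidence"],2),r["at"],m.sum(),np.nanmedian(X,0).round(3),np.nanpercentile(X,3,axis=0).round(3),np.nanpercentile(X,97,axis=0).round(3))
E
```

```text
scene [-0.02323141  0.95171103  0.66178921] [ 0.39659342 -0.70529713 -0.58759648]
scene brass_adaptor 0.46 [259.7, 224.2] 56 [0.452 0.328 0.02 ] [0.448 0.321 0.01 ] [0.46  0.332 0.027]
scene lip_a 0.97 [258.0, 211.1] 781 [0.465 0.323 0.048] [0.418 0.257 0.   ] [0.516 0.374 0.062]
scene lip_a 0.81 [334.0, 156.3] 314 [0.417 0.097 0.053] [0.379 0.038 0.033] [0.467 0.142 0.066]
scene gauge 0.66 [293.2, 152.3] 272 [0.548 0.065 0.014] [ 0.522  0.045 -0.001] [0.58  0.071 0.018]
scene gauge 0.58 [329.2, 200.1] 177 [0.36  0.22  0.032] [0.344 0.202 0.022] [0.381 0.234 0.035]
scene gauge 0.41 [371.4, 248.6] 133 [0.243 0.277 0.007] [ 0.227  0.265 -0.001] [0.258 0.283 0.01 ]
top [0.18282546 0.2741896  0.87238257] [ 0.25372733 -0.06639401 -0.96499445]
top lip_a 0.93 [366.0, 178.4] 1210 [0.42  0.091 0.051] [0.376 0.037 0.032] [0.47  0.141 0.066]
top lip_a 0.72 [269.3, 184.4] 983 [0.453 0.323 0.052] [0.416 0.268 0.032] [0.515 0.368 0.063]
top gauge 0.47 [309.7, 273.4] 92 [0.242 0.275 0.009] [ 0.228  0.267 -0.   ] [0.256 0.283 0.012]
top gauge 0.44 [322.8, 215.2] 185 [0.361 0.218 0.034] [0.343 0.201 0.02 ] [0.381 0.235 0.037]
```

```bash
python3 - <<'E'
import cv2
for n,(a,b,c,d) in {"scene":(120,270,200,420),"top":(120,300,210,450)}.items():
    p=cv2.imread(f"pics/{n}0.png"); cv2.imwrite(f"pics/{n}1.png",cv2.resize(p[a:b,c:d],None,fx=3.3,fy=3.3,interpolation=cv2.INTER_CUBIC))
E
```

```text
(no output)
```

View pics/scene0.png

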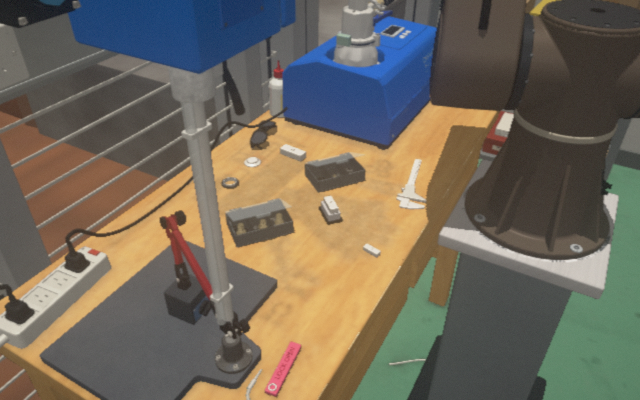

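View pics/scene1.png

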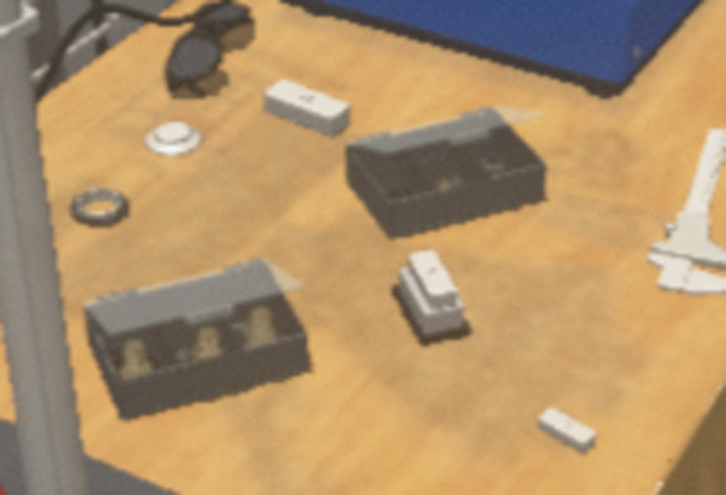

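View pics/top1.png

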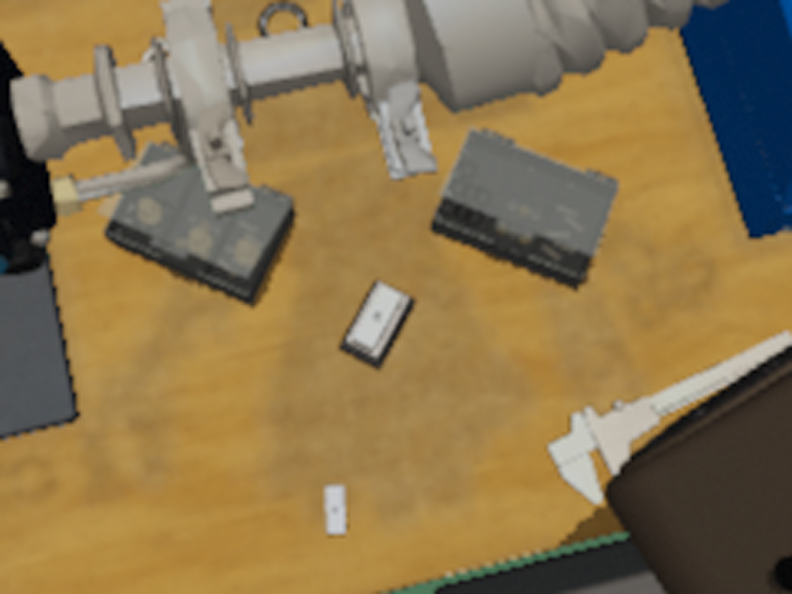

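The left box at scene (260,222) holds three brass adaptors, so it is the loaded one. The box at (335,170) has only bits in it. The gauge lies on its dark rest at scene (330,208) / top (323,215). Smaller and larger look-alikes lie elsewhere. Next I'll measure the poses and the overhead obstacles.

```bash
python3 - <<'E'
import numpy as np,cv2
S=np.load("scene0.npy").reshape(-1,3);T=np.load("top0.npy").reshape(-1,3)
def rect(P): 
    r=cv2.minAreaRect((P[:,:2]*1000).astype(np.float32)); return np.round(r[0],1),np.round(r[1],1),round(r[2],1),cv2.boxPoints(r).round(0).tolist()
for nm,A in(("S",S),("T",T),):
    A=A[~np.isnan(A).any(1)]
    near=lambda c,r:A[np.hypot(A[:,0]-c[0],A[:,1]-c[1])<r]
    g=near((.361,.218),.045)
    for lo,hi in((.028,.045),(.008,.045)):
        q=g[(g[:,2]>lo)&(g[:,2]<hi)]; print(nm,"gauge",lo,len(q),rect(q),np.median(q[:,2]))
    b=near((.47,.325),.09); q=b[(b[:,2]>.008)&(b[:,2]<.08)]; print(nm,"box",len(q),rect(q))
    # lid plane
    q=b[(b[:,2]>.036)&(b[:,2]<.08)]; best=0
    rng=np.random.default_rng(0)
    for _ in range(500):
        a=q[rng.choice(len(q),3,False)]; n=np.cross(a[1]-a[0],a[2]-a[0]); n/=np.linalg.norm(n)+1e-9
        i=abs((q-a[0])@n)<.0025
        if i.sum()>best: best=i.sum();I=i
    c=q[I].mean(0); n=np.linalg.svd(q[I]-c)[2][2]; n*=np.sign(n[2]); print(nm,"lid",I.sum(),len(q),c.round(3),n.round(3),q[I].min(0).round(3),q[I].max(0).round(3))
    f=q[I]; k=f[f[:,2]>np.percentile(f[:,2],90)]; print("front edge",k.mean(0).round(3),k.min(0).round(3),k.max(0).round(3), rect(f))
    h=A[(A[:,2]>.12)&(A[:,0]>.1)&(A[:,0]<.8)&(A[:,1]>-.1)&(A[:,1]<.6)]
    print(nm,"high cells (x,y: min z,max z)")
    cells={}
    for p in h: cells.setdefault((int(p[0]*10),int(p[1]*10//1)),[]).append(p[2])
    print({k:(round(min(v),2),round(max(v),2)) for k,v in sorted(cells.items()) if len(v)>8})
E
```

```text
S gauge 0.028 133 (array([363.2, 214.9]), array([18. , 46.4]), 48.1, [[340.0, 224.0], [374.0, 193.0], [387.0, 206.0], [352.0, 237.0]]) 0.0323991146398524
S gauge 0.008 321 (array([363.2, 215.9]), array([27.5, 53.3]), 47.4, [[334.0, 224.0], [373.0, 188.0], [392.0, 208.0], [353.0, 244.0]]) 0.023769615280322513
S box 1709 (array([465.9, 320.9]), array([116.9,  84.5]), 52.7, [[397.0, 300.0], [464.0, 249.0], [535.0, 342.0], [468.0, 393.0]])
S lid 644 661 [0.461 0.326 0.05 ] [ 0.291 -0.227  0.929] [0.406 0.262 0.036] [0.521 0.385 0.064]
front edge [0.439 0.343 0.061] [0.408 0.3   0.06 ] [0.476 0.385 0.064] (array([460.5, 324.6]), array([116.2,  69.3]), 52.0, [[397.0, 300.0], [452.0, 257.0], [524.0, 349.0], [469.0, 392.0]])
S high cells (x,y: min z,max z)
{(1, 0): (np.float64(0.24), np.float64(0.43)), (1, 1): (np.float64(0.24), np.float64(0.43)), (2, 0): (np.float64(0.25), np.float64(0.42)), (2, 1): (np.float64(0.24), np.float64(0.43)), (2, 5): (np.float64(0.4), np.float64(0.54)), (3, -1): (np.float64(0.12), np.float64(0.19)), (3, 5): (np.float64(0.12), np.float64(0.46)), (4, -1): (np.float
[... 1474 characters left out ...]
(0.62)), (2, 5): (np.float64(0.4), np.float64(0.59)), (3, -1): (np.float64(0.12), np.float64(0.62)), (3, 0): (np.float64(0.6), np.float64(0.64)), (3, 1): (np.float64(0.58), np.float64(0.63)), (3, 2): (np.float64(0.52), np.float64(0.61)), (3, 3): (np.float64(0.52), np.float64(0.61)), (3, 4): (np.float64(0.46), np.float64(0.63)), (3, 5): (np.float64(0.12), np.float64(0.58)), (4, -1): (np.float64(0.12), np.float64(0.22)), (4, 5): (np.float64(0.12), np.float64(0.16)), (6, -1): (np.float64(0.12), np.float64(0.18)), (7, -1): (np.float64(0.12), np.float64(0.17)), (7, 3): (np.float64(0.32), np.float64(0.35)), (7, 4): (np.float64(0.32), np.float64(0.38)), (7, 5): (np.float64(0.12), np.float64(0.41))}
```

```bash
python3 - <<'E'
from h import *
o=get_obs(); print({k:np.round(v,3).tolist() for k,v in o.items()})
A=np.vstack([np.load(f"{n}0.npy").reshape(-1,3) for n in("scene","top")]);A=A[~np.isnan(A).any(1)]
for lo,hi,fn,t in((-.02,.45,np.max,"max z<.45"),(.45,1.2,np.min,"min z>.45")):
    print(t,"rows x .05.. step .05; cols y .60 -> -.75")
    q=A[(A[:,2]>lo)&(A[:,2]<hi)]
    for xi in range(1,19):
        r=[]
        for yi in range(12,-16,-1):
            s=q[(abs(q[:,0]-xi*.05)<.025)&(abs(q[:,1]-yi*.05)<.025),2]
            r.append("%3d"%round(100*fn(s)) if len(s)>3 else "  .")
        print("%.2f"%(xi*.05),"".join(r))
# hose in r,z along azimuth sector .45-.75
az=np.arctan2(A[:,1],A[:,0]);r=np.hypot(A[:,0],A[:,1])
for a in np.arange(.3,1.0,.1):
    s=(abs(az-a)<.05)&(A[:,2]>.4)&(r>.1)
    print(round(a,1),[(round(x,2),round(A[s&(abs(r-x)<.025),2].min(),2)) for x in np.arange(.15,.8,.05) if (s&(abs(r-x)<.025)).sum()>2])
E
```

```text
{'clock': 0.4, 'q': [-1.247, 0.48, 1.596, 0.0, 1.065, -0.047], 'dq': [0.001, -0.002, 0.001, -0.0, -0.002, 0.0], 'effort': [-0.002, -94.957, -43.015, -0.0, 0.005, 0.0], 'ee_pos': [0.236, -0.606, 0.405], 'eef_rot': [-3.141, -0.0, 0.371], 'ft_force': [-0.57, 0.49, 0.925], 'moment': [0.028, -0.029, 0.006], 'grip_force': 0.0, 'finger_gap': 0.085}
max z<.45 rows x .05.. step .05; cols y .60 -> -.75
0.05   .  .  .  .  .  .  .  .  .  2 41 42 42 42  .  .  .  .  .  .  .  .  .  .  .  .  .  .
0.10   .  .  .  .  .  .  .  .  . 35 44 45 41 41  .  .  .  .  .  .  .  .  .  .  .  .  .  .
0.15   .  .  .  .  .  .  .  .  . 38 45 45  1  1  0  0  .  .  .  .  .  .  .  .  .  .  .  .
0.20   0  0  0  0  0  0  0  0  0 40 45  1  0  0  0  0  0  0  0  0  0  0  .  .  .  .  .  .
0.25   1  1  0  0  0  1  1  1  0  1 45 45 45 45  0  0  0  0  0  0  0  .  .  .  .  .  .  .
0.30  45 45  0  1  0  1  0  1  0  0  1  1  0  1  0  0  0  0  0  0  0  .  .  .  .  .  .  .
0.35  45 12  2  2  0  0  0  4  4  0  7  7  1 17 17 17 17 17 17 17 17  .  .  .  .  .  .  .
0.40  13 15  2  2  0  6  6  1  4  7  7  6  3 20 20 20 20 20 20 20 20 20  .
[... 3113 characters left out ...]
64(0.58)), (np.float64(0.4), np.float64(0.59))]
0.6 [(np.float64(0.15), np.float64(0.4)), (np.float64(0.2), np.float64(0.4)), (np.float64(0.25), np.float64(0.4)), (np.float64(0.35), np.float64(0.57)), (np.float64(0.4), np.float64(0.57))]
0.7 [(np.float64(0.15), np.float64(0.4)), (np.float64(0.2), np.float64(0.4)), (np.float64(0.35), np.float64(0.57)), (np.float64(0.4), np.float64(0.56)), (np.float64(0.45), np.float64(0.53))]
0.8 [(np.float64(0.4), np.float64(0.57)), (np.float64(0.45), np.float64(0.52)), (np.float64(0.5), np.float64(0.58))]
0.9 [(np.float64(0.45), np.float64(0.52)), (np.float64(0.5), np.float64(0.52)), (np.float64(0.55), np.float64(0.48)), (np.float64(0.65), np.float64(0.5))]
```

View pics/top0.png

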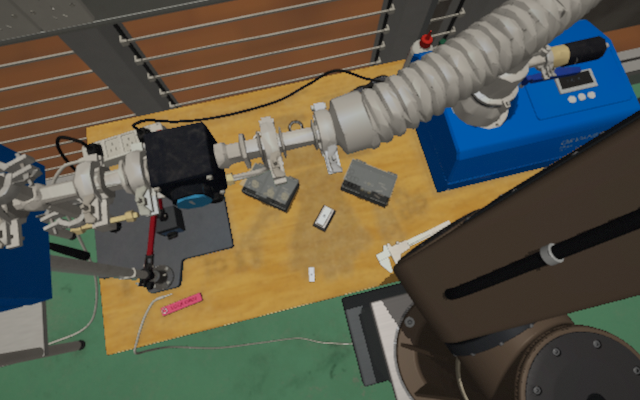

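The top view shows the hose and pipes at about x 0.3–0.37, above z ≈ 0.46, between the base and the boxes. The blue machine with its column stands at y < -0.05. I'll make small moves first to learn the arm's kinematics.

Request:
carry_out(commands=[[0, 0, -50, 0, 0, 0, 0], [0, 0, -50, 0, 0, 0, 0], [0, 0, 0, 0, 0, 0, 0]])

```text
clock: 0.78
ee_pos: [0.1983, -0.5097, 0.4047]
eef_rot: [-3.139, -0.0, 0.371]
ft_force: [0.6, -1.3, -0.0]
finger_gap: 0.0325
grip_force: 0.0
```

```bash
cat >log.py <<'E'
from h import *
import json
o=get_obs(); open("log.txt","a").write(json.dumps([list(map(float,o["q"])),list(map(float,o["ee_pos"])),list(map(float,o["eef_rot"]))])+"\n")
print(round(o["clock"],2),np.round(o["q"],3),np.round(o["ee_pos"],3),np.round(o["eef_rot"],3),np.round(o["ft_force"],1))
E
python3 log.py
```

```text
0.78 [-1.255  0.337  1.833 -0.     0.974 -0.055] [ 0.198 -0.51   0.405] [-3.139 -0.     0.371] [ 0.6 -1.3 -0. ]
```

Request:
carry_out(commands=[[0, 0, -20, 0, -10, 0, 0], [0, 0, -20, 0, -10, 0, 0], [0, 0, -20, 0, -10, 0, 0], [0, 0, 0, 0, 0, 0, 0]])

```text
clock: 1.27
ee_pos: [0.1776, -0.4566, 0.3939]
eef_rot: [2.619, -0.0, 0.37]
ft_force: [0.1, -0.3, 0.4]
finger_gap: -0.0002
grip_force: 0.0
```

```bash
python3 log.py
```

```text
1.27 [-1.277  0.171  2.194  0.152  0.259 -0.213] [ 0.178 -0.457  0.394] [ 2.619 -0.     0.37 ] [ 0.1 -0.3  0.4]
```

Request:
carry_out(commands=[[0, 0, 0, 0, 0, 10, 0], [0, 0, 0, 0, 0, 10, 0], [0, 0, 0, 0, 0, 0, 0]])

```text
clock: 1.65
ee_pos: [0.1743, -0.4553, 0.3894]
eef_rot: [2.657, -0.138, 0.441]
ft_force: [-0.4, 0.5, -0.2]
finger_gap: 0.0003
grip_force: 0.0
```

```bash
python3 log.py
```

```text
1.65 [-1.359  0.185  2.183  0.631  0.391 -0.737] [ 0.174 -0.455  0.389] [ 2.657 -0.138  0.441] [-0.4  0.5 -0.2]
```

```bash
sed -i '1i [[-1.247,0.48,1.596,0,1.065,-0.047],[0.236,-0.606,0.405],[3.1415,0,0.371]]' log.txt; cat >kin.py <<'E'
import numpy as np, json
from scipy.optimize import least_squares
from scipy.spatial.transform import Rotation as Rot
E=lambda a,q:Rot.from_euler(a,q)
def fk(q,p,full=False):
    h,L1,L2,e,d6,d=p
    A=E('z',q[0]);sh=np.array([0,0,h]);B=A*E('y',q[1]);el=sh+B.apply([0,0,L1])+A.apply([0,d,0])
    C=B*E('y',q[2]);w=el+C.apply([e,0,L2]);D=C*E('z',q[3])*E('y',q[4]);t=w+D.apply([0,0,d6])
    R=D*E('z',q[5]+np.pi/2)
    return (t,R,el,w) if full else (t,R)
L=[json.loads(l) for l in open("log.txt")]
def res(p): return np.concatenate([fk(q,p)[0]-x for q,x,r in L]+[0.03*(np.array([p[3]]))])
s=least_squares(res,[.2,.4,.4,0,.12,.03]);P=s.x
if __name__=="__main__":
    print(P.round(4),np.round(s.fun*1000,1))
    for q,x,r in L: print(np.degrees((fk(q,P)[1].inv()*E('xyz',r)).magnitude()).round(2), np.round(fk(q,P,True)[2:],3).tolist())
E
python3 kin.py
```

```text
[0.3088 0.5997 0.4417 0.0292 0.1967 0.0306] [-0.4  0.  -0.2  0.3 -0.1  0.1  0.2  0.1  0.  -0.1 -0.1  0.   0.9]
0.03 [[0.117, -0.253, 0.841], [0.236, -0.606, 0.601]]
0.0 [[0.091, -0.179, 0.875], [0.199, -0.51, 0.602]]
0.0 [[0.059, -0.089, 0.9], [0.142, -0.365, 0.564]]
0.0 [[0.053, -0.102, 0.898], [0.113, -0.383, 0.562]]
```

```bash
cat >plan.py <<'E'
from kin import *
A=np.vstack([np.load(f"{n}0.npy").reshape(-1,3) for n in("scene","top")]);A=A[~np.isnan(A).any(1)]
H=A[(A[:,2]>.44)&(A[:,0]>.24)&(A[:,0]<.75)&(A[:,1]>-.06)&(A[:,1]<.65)&~((A[:,0]<.29)&(A[:,1]<.25))]
H=H[::3]; O=np.vstack([np.c_[H[:,:2],np.maximum(H[:,2]-k,.46)] for k in(0,.04,.08,.12)])
t_=np.linspace(0,1,15)[:,None]; O=np.vstack([O]+[np.array([.35,-.02,.56])*(1-t_)+np.array([.5,-.3,.6])*t_+np.array([a,0,b]) for a,b in((.0,-.06),(-.06,0),(.06,0))])
c=np.array([.45,-.12,.0]); O=np.vstack([O]+[[[x,y,z]] for x in(.43,.5) for y in(-.1,-.2,-.3,-.38) for z in(.25,.3,.35,.4)]+[[[x,y,.20]] for x in np.arange(.33,.6,.05) for y in np.arange(-.45,-.04,.05)])
lo=np.array([-2.75,-.82,.23,-1.56,.09,-2.92])+.03;hi=np.array([2.75,2.05,2.67,4.7,2.69,2.92])-.03
def seg(a,b): 
    s=np.clip(((O-a)@(b-a))/((b-a)@(b-a)),0,1)[:,None]; return np.linalg.norm(O-a-s*(b-a),axis=1).min()
def clear(q):
    t,R,el,w=fk(q,P,True); z=R.apply([0,0,1])
    return np.array([seg(el,w)-.07,seg(w,t)-.06,seg(t,t+.17*z)-.05])
def orient(psi,tau,flip=0):
    "tool z tilted outward by tau toward azimuth psi; tool y horizontal"
    z=np.array([np.sin(tau)*np.cos(psi),np.sin(tau)*np.sin(psi),-np.cos(tau)]);y=np.array([-np.sin(psi),np.cos(psi),0])*(-1 if flip else 1)
    return Rot.from_matrix(np.c_[np.cross(y,z),y,z])
def ik(tip,R,q4,off=.173):
    t=np.array(tip)-off*R.apply([0,0,1])
    f=lambda q:np.r_[(fk(q,P)[0]-t)*5,(fk(q,P)[1].inv()*R).as_rotvec()]
    best=None
    for q6 in(-1.5,0,1.5):
        s=least_squares(f,np.clip([np.arctan2(t[1],t[0]),-.4,2.5,q4,.6,q6],lo,hi),bounds=(lo,hi),max_nfev=60)
        if best is None or s.cost<best.cost: best=s
    return best.x,np.sqrt(2*best.cost)
if __name__=="__main__":
    D=np.pi/180
    for nm,tip,psis in(("gauge",[.3615,.216,.026],(43,47,51)),("lid",[.449,.333,.035],(10,35,60)),("place",[.465,.321,.037],(10,35,60))):
        for ps in psis:
            for ta in(20,30,40,50,60):
                for fl in(0,1):
                    for q4 in(0,3.1):
                        q,e=ik(tip,orient(ps*D,ta*D,fl),q4)
                        if e<.01 and (c:=clear(q)).min()>-.02: print(nm,ps,ta,fl,q.round(2),c.round(3))
E
timeout 500 python3 plan.py
```

```text
lid 10 40 0 [0.85 0.72 2.43 3.81 0.71 1.58] [-0.014  0.096  0.243]
lid 10 40 1 [ 0.85  0.72  2.43  3.81  0.71 -1.56] [-0.014  0.096  0.243]
lid 10 40 1 [ 0.85  0.72  2.43  3.81  0.71 -1.56] [-0.014  0.096  0.243]
lid 10 50 0 [0.94 0.87 2.5  3.8  1.05 1.75] [-0.018  0.157  0.264]
lid 10 50 1 [ 0.94  0.87  2.5   3.8   1.05 -1.39] [-0.018  0.157  0.264]
lid 10 50 1 [ 0.94  0.87  2.5   3.8   1.05 -1.39] [-0.018  0.157  0.264]
lid 60 60 0 [0.09 1.07 2.56 2.33 1.36 1.16] [0.007 0.055 0.215]
lid 60 60 0 [0.09 1.07 2.56 2.33 1.36 1.16] [0.007 0.055 0.215]
lid 60 60 1 [ 0.09  1.07  2.56  2.33  1.36 -1.98] [0.007 0.055 0.215]
lid 60 60 1 [ 0.09  1.07  2.56  2.33  1.36 -1.98] [0.007 0.055 0.215]
place 60 60 0 [0.04 1.04 2.53 2.28 1.31 1.2 ] [0.007 0.039 0.203]
place 60 60 0 [0.04 1.04 2.53 2.28 1.31 1.2 ] [0.007 0.039 0.203]
place 60 60 1 [ 0.04  1.04  2.53  2.28  1.31 -1.95] [0.007 0.039 0.203]
place 60 60 1 [ 0.04  1.04  2.53  2.28  1.31 -1.95] [0.007 0.039 0.203]
```

```bash
cat >t.py <<'E'
from plan import *
for y in np.arange(-.1,.6,.05):
    s=A[(A[:,2]>.44)&(abs(A[:,1]-y)<.025)&(A[:,0]>.15)]
    if len(s): print(round(y,2),len(s),"x",np.percentile(s[:,0],[0,10,50,90,100]).round(3),"z",np.percentile(s[:,2],[0,5,50,95,100]).round(3))
D=np.pi/180
for nm,tip,psis in(("gauge",[.3615,.216,.026],(47,)),("lid",[.449,.333,.035],(20,40,60))):
    for ps in psis:
        for ta in(10,20,30,40,50,60):
            for q4 in(0,3.1):
                q,e=ik(tip,orient(ps*D,ta*D,1),q4); t,R,el,w=fk(q,P,True)
                print(nm,ps,ta,"e%.3f"%e,q.round(2),clear(q).round(3),el.round(2),w.round(2))
E
python3 t.py
```

```text
-0.1 3 x [0.282 0.283 0.283 0.284 0.284] z [0.535 0.535 0.535 0.539 0.54 ]
-0.05 218 x [0.266 0.267 0.271 0.279 0.368] z [0.446 0.463 0.529 0.573 0.606]
0.0 5906 x [0.15  0.162 0.219 0.259 0.368] z [0.44  0.545 0.587 0.617 0.634]
0.05 13586 x [0.15  0.165 0.207 0.342 0.38 ] z [0.441 0.485 0.544 0.634 0.638]
0.1 6727 x [0.15  0.168 0.32  0.35  0.371] z [0.44  0.446 0.619 0.633 0.636]
0.15 3974 x [0.295 0.303 0.318 0.338 0.356] z [0.581 0.599 0.616 0.625 0.628]
0.2 3773 x [0.291 0.295 0.308 0.329 0.341] z [0.574 0.588 0.606 0.613 0.617]
0.25 2300 x [0.276 0.289 0.31  0.326 0.339] z [0.567 0.578 0.591 0.603 0.609]
0.3 2356 x [0.279 0.288 0.311 0.321 0.34 ] z [0.524 0.528 0.589 0.6   0.606]
0.35 5450 x [0.279 0.284 0.304 0.329 0.337] z [0.518 0.566 0.605 0.607 0.609]
0.4 3214 x [0.276 0.286 0.308 0.327 0.34 ] z [0.523 0.575 0.591 0.601 0.606]
0.45 4225 x [0.278 0.298 0.312 0.324 0.341] z [0.459 0.485 0.593 0.625 0.628]
0.5 5840 x [0.245 0.253 0.291 0.319 0.385] z [0.458 0.503 0.537 0.589 0.618]
0.55 1484 x [0.244 0.245 0.245 0.31  0.317] z [0.44  0.445 0.511 0.535 0.556]
gauge 47 10 e0.0
[... 4665 characters left out ...]
 [0.31 0.16 0.8 ] [0.36 0.17 0.36]
lid 60 40 e0.000 [ 0.28  0.72  2.45  2.4   0.72 -1.61] [-0.069  0.085  0.239] [0.37 0.14 0.76] [0.33 0.13 0.32]
lid 60 40 e0.000 [ 0.28  0.72  2.45  2.4   0.72 -1.61] [-0.069  0.085  0.239] [0.37 0.14 0.76] [0.33 0.13 0.32]
lid 60 50 e0.000 [ 0.18  0.88  2.53  2.41  1.06 -1.8 ] [-0.053  0.097  0.224] [0.45 0.11 0.69] [0.31 0.09 0.27]
lid 60 50 e0.000 [ 0.18  0.88  2.53  2.41  1.06 -1.8 ] [-0.053  0.097  0.224] [0.45 0.11 0.69] [0.31 0.09 0.27]
lid 60 60 e0.000 [ 0.09  1.07  2.56  2.33  1.36 -1.98] [0.007 0.055 0.215] [0.52 0.08 0.6 ] [0.29 0.06 0.22]
lid 60 60 e0.000 [ 0.09  1.07  2.56  2.33  1.36 -1.98] [0.007 0.055 0.215] [0.52 0.08 0.6 ] [0.29 0.06 0.22]
```

```bash
sed -i 's/for k in(0,.04,.08,.12)/for k in(0,.03,.06)/' plan.py; cat >t.py <<'E'
from plan import *
D=np.pi/180
for nm,tip,psis in(("gauge",[.3615,.216,.026],(-43,)),("lid",[.449,.333,.035],(-60,-43,-20,0)),("place",[.465,.321,.037],(-60,-43,-20,0))):
    for ps in psis:
        for ta in(20,30,40,50,60):
            q,e=ik(tip,orient(ps*D,ta*D,1),3.5); t,R,el,w=fk(q,P,True)
            if e<.02: print(nm,ps,ta,"e%.3f"%e,q.round(2),clear(q).round(3),el.round(2),w.round(2))
E
python3 t.py
```

```text
lid -20 50 e0.014 [ 1.1   0.83  2.2   4.67  0.86 -1.71] [0.032 0.16  0.267] [0.17 0.41 0.71] [0.18 0.43 0.27]
lid -20 60 e0.010 [ 1.18  0.94  2.18  4.67  1.05 -1.59] [0.042 0.212 0.291] [0.16 0.46 0.66] [0.15 0.44 0.22]
lid 0 30 e0.000 [ 0.83  0.63  2.29  4.35  0.4  -2.  ] [-0.028  0.05   0.23 ] [0.22 0.28 0.79] [0.26 0.33 0.36]
lid 0 40 e0.000 [ 0.93  0.72  2.36  4.13  0.66 -1.65] [-0.001  0.106  0.244] [0.21 0.33 0.76] [0.21 0.33 0.32]
lid 0 50 e0.000 [ 1.03  0.84  2.41  4.1   0.93 -1.46] [0.012 0.168 0.264] [0.21 0.4  0.71] [0.17 0.33 0.27]
lid 0 60 e0.000 [ 1.12  0.99  2.42  4.14  1.18 -1.31] [0.025 0.232 0.289] [0.19 0.46 0.64] [0.13 0.33 0.22]
place -20 50 e0.000 [ 1.06  0.82  2.2   4.65  0.86 -1.72] [0.016 0.157 0.265] [0.19 0.4  0.72] [0.2  0.42 0.27]
place -20 60 e0.000 [ 1.14  0.94  2.19  4.64  1.05 -1.59] [0.035 0.207 0.289] [0.17 0.45 0.66] [0.16 0.43 0.22]
place 0 30 e0.000 [ 0.78  0.63  2.28  4.31  0.39 -2.  ] [-0.045  0.047  0.231] [0.23 0.27 0.79] [0.28 0.32 0.36]
place 0 40 e0.000 [ 0.88  0.71  2.36  4.08  0.66 -1.65] [-0.014  0.098  0.244] [0.23 0.32 0.76] [0.23 0.32 0.32]
place 0 50 e0.000 [ 0.97  0.84  2.42  4.04  0.94 -1.46] [-0.005  0.159  0.263] [0.23 0.39 0.71] [0.18 0.32 0.27]
place 0 60 e0.000 [ 1.06  0.99  2.43  4.09  1.2  -1.31] [-0.002  0.223  0.287] [0.22 0.45 0.64] [0.14 0.32 0.22]
```

```bash
cat >t.py <<'E'
from plan import *
D=np.pi/180
for nm,tip,psis in(("gauge",[.3615,.216,.026],(-40,-43,-47)),("lid",[.449,.333,.035],(-70,-55,-43,-35)),("place",[.465,.321,.037],(-70,-55,-43,-35))):
    for ps in psis:
        for ta in(20,30,40,50,60):
          for fl in(0,1):
            q,e=ik(tip,orient(ps*D,ta*D,fl),-1.1); t,R,el,w=fk(q,P,True)
            if e<.02: print(nm,ps,ta,fl,"e%.3f"%e,q.round(2),clear(q).round(3),el.round(2),w.round(2))
E
python3 t.py
```

```text
gauge -40 20 0 e0.000 [ 0.77  0.58  2.34 -1.11  0.39  0.96] [-0.039  0.043  0.23 ] [0.22 0.25 0.81] [0.26 0.3  0.37]
gauge -40 20 1 e0.000 [ 0.77  0.58  2.34 -1.11  0.39 -2.18] [-0.039  0.043  0.23 ] [0.22 0.25 0.81] [0.26 0.3  0.37]
gauge -40 30 0 e0.000 [ 0.91  0.65  2.34 -1.28  0.55  1.28] [0.001 0.077 0.24 ] [0.2  0.3  0.79] [0.22 0.33 0.35]
gauge -40 30 1 e0.000 [ 0.91  0.65  2.34 -1.28  0.55 -1.86] [0.001 0.077 0.24 ] [0.2  0.3  0.79] [0.22 0.33 0.35]
gauge -40 40 0 e0.000 [ 1.04  0.74  2.33 -1.31  0.71  1.46] [0.03  0.132 0.256] [0.18 0.36 0.75] [0.18 0.37 0.31]
gauge -40 40 1 e0.000 [ 1.04  0.74  2.33 -1.31  0.71 -1.69] [0.03  0.132 0.256] [0.18 0.36 0.75] [0.18 0.37 0.31]
gauge -40 50 0 e0.000 [ 1.15  0.85  2.29 -1.29  0.87  1.57] [0.055 0.193 0.269] [0.16 0.42 0.71] [0.14 0.4  0.26]
gauge -40 50 1 e0.000 [ 1.15  0.85  2.29 -1.29  0.87 -1.58] [0.055 0.193 0.269] [0.16 0.42 0.71] [0.14 0.4  0.26]
gauge -40 60 0 e0.000 [ 1.23  0.97  2.24 -1.25  1.03  1.64] [0.057 0.238 0.269] [0.14 0.48 0.65] [0.12 0.42 0.21]
gauge -40 60 1 e0.000 [ 1.23  0.97  2.24 -1.25  1.03 -1.5 ] [0.057 0
[... 10905 characters left out ...]
0.43 0.36]
place -35 40 0 e0.000 [ 0.98  0.75  2.05 -1.18  0.77  1.07] [-0.029  0.085  0.25 ] [0.2  0.36 0.75] [0.27 0.46 0.32]
place -35 40 1 e0.000 [ 0.98  0.75  2.05 -1.18  0.77 -2.07] [-0.029  0.085  0.25 ] [0.2  0.36 0.75] [0.27 0.46 0.32]
place -35 50 0 e0.000 [ 1.06  0.84  2.03 -1.26  0.93  1.24] [0.001 0.129 0.267] [0.19 0.41 0.71] [0.23 0.48 0.27]
place -35 50 1 e0.000 [ 1.06  0.84  2.03 -1.26  0.93 -1.9 ] [0.001 0.129 0.267] [0.19 0.41 0.71] [0.23 0.48 0.27]
place -35 60 0 e0.000 [ 1.13  0.94  2.   -1.29  1.09  1.35] [0.001 0.183 0.289] [0.18 0.45 0.66] [0.2  0.5  0.22]
place -35 60 1 e0.000 [ 1.13  0.94  2.   -1.29  1.09 -1.79] [0.001 0.183 0.289] [0.18 0.45 0.66] [0.2  0.5  0.22]
```

```bash
cat >path.py <<'E'
from plan import *
D=np.pi/180
F=A[(A[:,2]>.15)&(A[:,1]>.25)&(A[:,0]>-.3)&(A[:,0]<.24)&(A[:,1]<.9)]
O=np.vstack([O,F[::3]]); import plan; plan.O=O
def mx(q): return np.array([.165,.165,.209,.263,.263,.263])
def wp(wr,wz,tilt,q1,q6):
    f=lambda v:np.r_[fk([0,v[0],v[1],0,v[2],0],P,True)[3][[0,2]]-[wr,wz],v.sum()-(np.pi-tilt)]
    v=least_squares(f,[0,2.6,.4],bounds=([-.79,.26,.1],[2,2.66,2.6])); 
    if v.cost>1e-6: print("wp miss",v.x,v.fun)
    return np.array([q1,v.x[0],v.x[1],0,v.x[2],q6])
def rows(qs,grip,start=None):
    "split joint path into rows, print rounded tool-frame steps"
    out=[];T=start if start else fk(qs[0],P); mins=np.ones(3)
    for a,b in zip(qs[:-1],qs[1:]):
        ta=fk(a,P)[0];n=int(np.ceil(max((abs(b-a)/mx(a)/.85).max(),(fk(a,P)[1].inv()*fk(b,P)[1]).magnitude()/D/9.5,np.linalg.norm(fk(b,P)[0]-ta)/.05)))
        for i in range(1,n+1):
            q=a+(b-a)*i/n; c=clear(q); mins=np.minimum(mins,c); t,R=fk(q,P)
            if c.min()<.0: print("  low",i,n,q.round(2),c.round(3),fk(q,P,True)[3].round(2))
            dp=np.round(T[1].inv().apply(t-T[0])*1000);dr=np.round((T[1].inv()*R).as_rotvec()/D,1)
            out.append([grip]+[int(x) for x in dp]+[float(x) for x in dr])
            T=(T[0]+T[1].apply(dp/1000),T[1]*Rot.from_rotvec(dr*D))
        print("  seg",n,"clear",mins.round(3))
    return out
def show(r):
    for i in range(0,len(r),12): print(r[i:i+12])
E
cat >t.py <<'E'
from path import *
q0=np.array(L[-1][0]); q6=-1.5
for wr,wz in((.22,.52),(.24,.5),(.21,.55)):
    w1=wp(wr,wz,10*D,q0[0],-.3);w2=w1.copy();w2[0]=1.1;w2[5]=-1
    q3,e=ik([.449,.333,.13],orient(-35*D,50*D,1),-1.2)
    print(wr,wz,w1.round(2),q3.round(2),e,"base-lateral tip",(fk(w1,P)[0]+.17*fk(w1,P)[1].apply([0,0,1])).round(2))
    r=rows([q0,w1,w2,q3],0)
# upper-arm check near the goal
for q in(q3,):
    s=np.array([0,0,.309]);u=E('z',q[0]).apply([0,.17,0]);el=fk(q,P,True)[2];print("upper arm",seg(s+u,el+u),seg(s,el))
E
python3 t.py
```

```text
0.22 0.52 [-1.36  0.01  2.56  0.    0.39 -0.3 ] [ 1.1   0.67  2.02 -1.11  1.01 -2.11] 2.3639539603456755e-15 base-lateral tip [ 0.09 -0.27  0.16]
  seg 5 clear [0.198 0.186 0.082]
  seg 19 clear [0.009 0.019 0.008]
  low 14 14 [ 1.1   0.67  2.02 -1.11  1.01 -2.11] [-0.001  0.04   0.172] [0.22 0.5  0.37]
  seg 14 clear [-0.001  0.019  0.008]
0.24 0.5 [-1.36  0.1   2.56  0.    0.3  -0.3 ] [ 1.1   0.67  2.02 -1.11  1.01 -2.11] 2.3639539603456755e-15 base-lateral tip [ 0.09 -0.29  0.14]
  seg 5 clear [0.203 0.182 0.084]
  low 8 19 [-0.32  0.1   2.56  0.    0.3  -0.59] [ 0.005  0.024 -0.006] [ 0.24 -0.05  0.5 ]
  low 9 19 [-0.19  0.1   2.56  0.    0.3  -0.63] [-0.001  0.017 -0.007] [ 0.24 -0.02  0.5 ]
  seg 19 clear [-0.001  0.017 -0.007]
  low 14 14 [ 1.1   0.67  2.02 -1.11  1.01 -2.11] [-0.001  0.04   0.172] [0.22 0.5  0.37]
  seg 14 clear [-0.001  0.017 -0.007]
0.21 0.55 [-1.36 -0.09  2.53  0.    0.53 -0.3 ] [ 1.1   0.67  2.02 -1.11  1.01 -2.11] 2.3639539603456755e-15 base-lateral tip [ 0.09 -0.26  0.19]
  seg 5 clear [0.197 0.192 0.08 ]
  seg 19 clear [0.009 0.019 0.012]
  low 14 14 [ 1.1   0.67  2.02 -1.11  1.01 -2.11] [-0.001  0.04   0.172] [0.22 0.5  0.37]
  seg 14 clear [-0.001  0.019  0.012]
upper arm 0.32916260773852063 0.18414008237347096
```

```bash
cat >t.py <<'E'
from path import *
q0=np.array(L[-1][0]); w1=wp(.21,.55,10*D,q0[0],-.3);w2=w1.copy();w2[0]=1.1;w2[5]=-1
q3,e=ik([.449,.333,.105],orient(-30*D,50*D,1),-1.2); print(q3.round(2),e)
show(rows([q0,w1,w2,q3],0,start=(np.array(L[-1][1]),E('xyz',L[-1][2]))))
E
python3 t.py
```

```text
[ 1.11  0.7   2.08 -1.23  0.94 -2.02] 1.1002197727144547e-13
  seg 5 clear [0.197 0.192 0.08 ]
  seg 19 clear [0.009 0.019 0.012]
  seg 14 clear [0.009 0.019 0.012]
[[0, 5, -45, -17, 3.8, -1.1, -1.5], [0, 3, -47, -14, 3.8, -1.4, -1.4], [0, 4, -48, -10, 3.7, -1.8, -1.3], [0, 2, -49, -7, 3.6, -2.2, -1.4], [0, 1, -48, -3, 3.5, -2.6, -1.2], [0, 32, 4, -1, -0.4, 1.2, -9.4], [0, 31, 4, -1, -0.5, 1.2, -9.5], [0, 32, 6, -1, -0.5, 1.2, -9.4], [0, 31, 7, -1, -0.5, 1.2, -9.4], [0, 30, 9, -1, -0.6, 1.2, -9.4], [0, 31, 9, -2, -0.6, 1.1, -9.4], [0, 30, 10, -1, -0.6, 1.1, -9.4]]
[[0, 29, 12, -1, -0.7, 1.1, -9.4], [0, 30, 12, -1, -0.8, 1.0, -9.5], [0, 28, 14, -1, -0.8, 1.0, -9.4], [0, 28, 15, -1, -0.8, 1.0, -9.4], [0, 28, 16, -1, -0.9, 1.0, -9.4], [0, 27, 17, -1, -0.8, 1.0, -9.4], [0, 27, 17, -1, -1.0, 0.8, -9.4], [0, 25, 19, -1, -0.9, 0.9, -9.4], [0, 25, 20, -1, -1.0, 0.8, -9.5], [0, 25, 20, -1, -1.0, 0.8, -9.4], [0, 23, 22, -1, -1.1, 0.8, -9.4], [0, 23, 22, -1, -1.0, 0.7, -9.4]]
[[0, -17, 0, 8, 3.7, 1.4, -8.6], [0, -17, -3, 8, 3.7, 1.6, -8.5], [0, -17, -5, 9, 3.6, 1.9, -8.5], [0, -18, -7, 10, 3.5, 2.0, -8.5], [0, -17, -10, 10, 3.3, 2.3, -8.5], [0, -17, -12, 10, 3.2, 2.4, -8.5], [0, -16, -13, 12, 3.0, 2.6, -8.5], [0, -15, -16, 12, 2.9, 2.8, -8.5], [0, -14, -17, 12, 2.7, 2.8, -8.4], [0, -14, -18, 13, 2.7, 3.0, -8.5], [0, -12, -19, 14, 2.4, 3.1, -8.4], [0, -12, -21, 14, 2.4, 3.2, -8.3]]
[[0, -10, -21, 15, 2.2, 3.2, -8.3], [0, -10, -22, 15, 2.2, 3.4, -8.2]]
```

Request:
carry_out(commands=[[0, 5, -45, -17, 3.8, -1.1, -1.5], [0, 3, -47, -14, 3.8, -1.4, -1.4], [0, 4, -48, -10, 3.7, -1.8, -1.3], [0, 2, -49, -7, 3.6, -2.2, -1.4], [0, 1, -48, -3, 3.5, -2.6, -1.2]])

```text
clock: 2.28
ee_pos: [0.0794, -0.2309, 0.3556]
eef_rot: [2.976, 0.06, 0.505]
ft_force: [-0.5, -0.8, 0.3]
finger_gap: -0.0004
grip_force: 0.0
```

```bash
python3 log.py
```

```text
2.27 [-1.356 -0.09   2.532 -0.019  0.523 -0.28 ] [ 0.079 -0.231  0.356] [2.976 0.06  0.505] [-0.5 -0.8  0.3]
```

Tracking matches the model. I'll continue the swing.

Request:
carry_out(commands=[[0, 32, 4, -1, -0.4, 1.2, -9.4], [0, 31, 4, -1, -0.5, 1.2, -9.5], [0, 32, 6, -1, -0.5, 1.2, -9.4], [0, 31, 7, -1, -0.5, 1.2, -9.4], [0, 30, 9, -1, -0.6, 1.2, -9.4], [0, 31, 9, -2, -0.6, 1.1, -9.4], [0, 30, 10, -1, -0.6, 1.1, -9.4]])

```text
clock: 3.15
ee_pos: [0.2337, -0.0778, 0.3559]
eef_rot: [2.997, 0.099, 1.672]
ft_force: [-0.0, -0.5, 0.8]
finger_gap: 0.0002
grip_force: 0.0
```

```bash
python3 log.py
```

```text
3.15 [-0.436 -0.086  2.527 -0.021  0.526 -0.527] [ 0.234 -0.078  0.356] [2.997 0.099 1.672] [-0.  -0.5  0.8]
```

Request:
carry_out(commands=[[0, 29, 12, -1, -0.7, 1.1, -9.4], [0, 30, 12, -1, -0.8, 1.0, -9.5], [0, 28, 14, -1, -0.8, 1.0, -9.4], [0, 28, 15, -1, -0.8, 1.0, -9.4], [0, 28, 16, -1, -0.9, 1.0, -9.4], [0, 27, 17, -1, -0.8, 1.0, -9.4], [0, 27, 17, -1, -1.0, 0.8, -9.4], [0, 25, 19, -1, -0.9, 0.9, -9.4], [0, 25, 20, -1, -1.0, 0.8, -9.5], [0, 25, 20, -1, -1.0, 0.8, -9.4], [0, 23, 22, -1, -1.1, 0.8, -9.4], [0, 23, 22, -1, -1.0, 0.7, -9.4]])

```text
clock: 4.65
ee_pos: [0.0832, 0.2347, 0.3548]
eef_rot: [3.052, 0.147, -2.615]
ft_force: [0.3, 0.8, 0.2]
finger_gap: 0.0002
grip_force: 0.0
```

```bash
cat >t.py <<'E'
from path import *
import log; from kin import L
o=log.o; q0=np.array(o["q"])
q3,e=ik([.449,.333,.105],orient(-30*D,50*D,1),-1.2); print(q3.round(2),e)
show(rows([q0,q3],0,start=(np.array(o["ee_pos"]),E('xyz',o["eef_rot"]))))
E
python3 t.py
```

```text
4.65 [ 1.114 -0.077  2.524 -0.013  0.523 -0.979] [0.083 0.235 0.355] [ 3.052  0.147 -2.615] [0.3 0.8 0.2]
[ 1.11  0.71  2.08 -1.23  0.95 -2.02] 1.0504555980520665e-13
  seg 14 clear [0.023 0.058 0.135]
[[0, -16, 0, 8, 3.7, 1.3, -8.6], [0, -17, -3, 9, 3.7, 1.6, -8.5], [0, -18, -5, 9, 3.6, 1.8, -8.5], [0, -17, -7, 9, 3.4, 2.0, -8.6], [0, -17, -10, 10, 3.3, 2.3, -8.5], [0, -16, -12, 11, 3.1, 2.4, -8.5], [0, -16, -14, 11, 3.1, 2.6, -8.4], [0, -15, -15, 12, 2.8, 2.7, -8.5], [0, -14, -17, 13, 2.8, 2.8, -8.4], [0, -13, -19, 13, 2.5, 3.0, -8.4], [0, -12, -19, 14, 2.5, 3.1, -8.4], [0, -11, -20, 14, 2.3, 3.1, -8.4]]
[[0, -10, -21, 15, 2.2, 3.3, -8.3], [0, -9, -21, 15, 2.0, 3.4, -8.2]]
```

Request:
carry_out(commands=[[0, -16, 0, 8, 3.7, 1.3, -8.6], [0, -17, -3, 9, 3.7, 1.6, -8.5], [0, -18, -5, 9, 3.6, 1.8, -8.5], [0, -17, -7, 9, 3.4, 2.0, -8.6], [0, -17, -10, 10, 3.3, 2.3, -8.5], [0, -16, -12, 11, 3.1, 2.4, -8.5], [0, -16, -14, 11, 3.1, 2.6, -8.4], [0, -15, -15, 12, 2.8, 2.7, -8.5], [0, -14, -17, 13, 2.8, 2.8, -8.4], [0, -13, -19, 13, 2.5, 3.0, -8.4], [0, -12, -19, 14, 2.5, 3.1, -8.4], [0, -11, -20, 14, 2.3, 3.1, -8.4]])

```text
clock: 6.15
ee_pos: [0.3006, 0.3695, 0.244]
eef_rot: [-2.923, -0.726, -0.92]
ft_force: [0.6, -0.0, 0.1]
finger_gap: -0.0
grip_force: 0.0
```

Request:
carry_out(commands=[[0, -10, -21, 15, 2.2, 3.3, -8.3], [0, -9, -21, 15, 2.0, 3.4, -8.2], [0, 0, 0, 0, 0, 0, 0]])

```text
clock: 6.52
ee_pos: [0.3354, 0.3993, 0.2135]
eef_rot: [-3.133, -0.874, -0.53]
ft_force: [0.4, -0.4, 0.2]
finger_gap: 0.0001
grip_force: 0.0
```

```bash
cat >look.py <<'E'
from h import *
import sys
from log import o
R=Rot.from_euler('xyz',o["eef_rot"]);z=R.apply([0,0,1]);tip=o["ee_pos"]+.173*z
print("tip",tip.round(4),"y",R.apply([0,1,0]).round(3),"tilt",np.degrees(np.arccos(-z[2])).round(1),"psi",np.degrees(np.arctan2(z[1],z[0])).round(1),
 "tool-frame dirs: up",R.inv().apply([0,0,1]).round(3),"+x",R.inv().apply([1,0,0]).round(3),"+y",R.inv().apply([0,1,0]).round(3))
if len(sys.argv)>1:
    ims=[]
    for n in("scene","top"):
        p,d=capture(n);np.save(f"{n}_{sys.argv[1]}.npy",cloud(n,d));c=camera_info(n);uv=np.array(c["mtx"])@(np.array(c["R"])@[.43,.28,.04]+c["t"]);u,v=(uv[:2]/uv[2]).astype(int)
        ims.append(cv2.resize(p[max(v-65,0):v+65,max(u-90,0):u+90,::-1],(720,520) if 0 else (400,290),interpolation=cv2.INTER_CUBIC))
    cv2.imwrite(f"pics/{sys.argv[1]}.png",np.hstack(ims))
E
python3 look.py hover
```

```text
6.53 [ 1.107  0.713  2.071 -1.238  0.944 -2.009] [0.335 0.399 0.213] [-3.133 -0.874 -0.53 ] [ 0.4 -0.4  0.2]
tip [0.4505 0.3335 0.1024] y [-0.5   -0.866 -0.005] tilt 50.1 psi -29.7 tool-frame dirs: up [ 0.767 -0.005 -0.642] +x [ 0.554 -0.5    0.666] +y [-0.325 -0.866 -0.38 ]
```

View pics/hover.png

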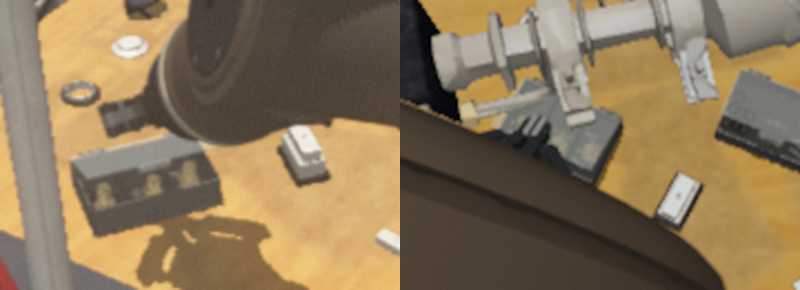

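The gripper hovers over the loaded box's lid, with its tips at about (115,117) in the left crop. The gauge is still on its rest at (305,152). Now I'll press the lid down.

Request:
carry_out(commands=[[0, -7.7, 0, 6.4, 0, 0, 0], [0, -7.7, 0, 6.4, 0, 0, 0], [0, -7.7, 0, 6.4, 0, 0, 0], [0, -7.7, 0, 6.4, 0, 0, 0], [0, -7.7, 0, 6.4, 0, 0, 0], [0, -3.8, 0, 3.2, 0, 0, 0], [0, 0, 0, 0, 0, 0, 0]])

```text
clock: 7.5
ee_pos: [0.3334, 0.3963, 0.1588]
eef_rot: [3.138, -0.869, -0.524]
ft_force: [-0.6, -0.1, 0.4]
finger_gap: -0.0
grip_force: 0.0
```

Request:
carry_out(commands=[[0, -1.5, 0, 1.3, 0, 0, 0], [0, -1.5, 0, 1.3, 0, 0, 0], [0, 0, 0, 0, 0, 0, 0]])

```text
clock: 7.88
ee_pos: [0.3334, 0.3964, 0.1552]
eef_rot: [3.139, -0.869, -0.525]
ft_force: [-0.4, 0.5, 0.4]
finger_gap: -0.0003
grip_force: 0.0
```

```bash
python3 look.py; python3 - <<'E'
from h import *
p,d=capture("scene");W=cloud("scene",d)
m=(abs(W[...,0]-.465)<.06)&(abs(W[...,1]-.32)<.06)&(W[...,2]>.025)&(W[...,2]<.08)
r=[r for r in cut_out("scene","lip_a")][:2]
for k in r: X=W[k["mask"]&m]; print(k["at"],len(X), np.nanpercentile(X[:,2],[5,25,50,75,95]).round(3) if len(X) else "")
E
```

```text
7.88 [ 1.107  0.825  2.075 -1.311  0.909 -1.882] [0.333 0.396 0.155] [ 3.139 -0.869 -0.525] [-0.4  0.5  0.4]
tip [0.4475 0.3298 0.0436] y [-0.503 -0.864  0.002] tilt 49.8 psi -30.3 tool-frame dirs: up [ 0.764  0.002 -0.646] +x [ 0.559 -0.503  0.66 ] +y [-0.324 -0.864 -0.385]
[241.6, 218.7] 556 [0.031 0.032 0.033 0.035 0.037]
```

Request:
carry_out(commands=[[0, -1.5, 0, 1.3, 0, 0, 0], [0, -1.5, 0, 1.3, 0, 0, 0], [0, 0, 0, 0, 0, 0, 0]])

```text
clock: 8.35
ee_pos: [0.3335, 0.3964, 0.1511]
eef_rot: [3.139, -0.869, -0.525]
ft_force: [-0.0, -0.2, 0.0]
finger_gap: -0.0001
grip_force: 0.0
```

Request:
carry_out(commands=[[0, -1.5, 0, 1.3, 0, 0, 0], [0, 0, 0, 0, 0, 0, 0]])

```text
clock: 8.6
ee_pos: [0.3335, 0.3964, 0.15]
eef_rot: [3.14, -0.871, -0.526]
ft_force: [-7.2, 2.0, 15.5]
finger_gap: 0.0001
grip_force: 8.2
```

The contact force is 15 N, so the lid is shut. Next I'll lift and go to the gauge.

```bash
cat >t.py <<'E'
from path import *
import log; o=log.o; q0=np.array(o["q"])
ps=-42.5*D; u=np.array([np.cos(ps),np.sin(ps),0])
T0=np.array([.362,.2157,0])+.008*u
z0=fk(q0,P)[1].apply([0,0,1]); tip0=fk(q0,P)[0]+.173*z0
qa,ea=ik(tip0+[0,0,.06],fk(q0,P)[1],q0[3])
qb,eb=ik(T0+[0,0,.085],orient(ps,50*D,1),-1.2); print(ea,eb,qa.round(2),qb.round(2))
show(rows([q0,qa,qb],50,start=(np.array(o["ee_pos"]),E('xyz',o["eef_rot"]))))
E
python3 t.py
```

```text
8.6 [ 1.107  0.835  2.074 -1.319  0.908 -1.868] [0.333 0.396 0.15 ] [ 3.14  -0.871 -0.526] [-7.2  2.  15.5]
1.9290125052862095e-15 1.0682291383637863e-15 [ 1.11  0.72  2.08 -1.24  0.94 -2.01] [ 1.13  0.72  2.26 -1.15  0.93 -1.76]
  seg 2 clear [0.024 0.078 0.204]
  seg 3 clear [0.024 0.078 0.204]
[[50, 23, -1, -19, 0.0, 0.1, 0.0], [50, 23, 1, -20, -0.0, -0.1, -0.0], [50, -7, 38, 3, -3.1, -0.3, 2.6], [50, -3, 39, 4, -3.1, -0.0, 2.7], [50, 1, 38, 4, -3.2, 0.4, 2.7]]
```

Request:
carry_out(commands=[[0, 23, -1, -19, 0, 0, 0], [50, 23, 1, -20, 0, 0, 0], [50, -7, 38, 3, -3.1, -0.3, 2.6], [50, -3, 39, 4, -3.1, 0, 2.7], [50, 1, 38, 4, -3.2, 0.4, 2.7], [50, 0, 0, 0, 0, 0, 0]])

```text
clock: 9.35
ee_pos: [0.2697, 0.2979, 0.1957]
eef_rot: [3.135, -0.872, -0.739]
ft_force: [0.3, 0.3, -0.5]
finger_gap: 0.0503
grip_force: 0.0
```

```bash
python3 look.py pre; python3 - <<'E'
from h import *
W=np.load("scene_pre.npy").reshape(-1,3)
b=W[(np.hypot(W[:,0]-.465,W[:,1]-.321)<.04)&(W[:,2]>.02)&(W[:,2]<.09)]; print("lid z",len(b),np.percentile(b[:,2],[5,50,95]).round(4)); 
print("slope",np.linalg.lstsq(np.c_[b[:,:2]-[.465,.321],np.ones(len(b))],b[:,2],rcond=None)[0].round(3))
for n in("scene","top"):
    V=np.load(n+"_pre.npy").reshape(-1,3)
    g=V[(np.hypot(V[:,0]-.361,V[:,1]-.218)<.04)&(V[:,2]>.029)&(V[:,2]<.045)]
    if len(g)>20: r=cv2.minAreaRect((g[:,:2]*1000).astype(np.float32)); print(n,len(g),r)
E
```

```text
9.35 [ 1.125  0.717  2.266 -1.152  0.928 -1.766] [0.27  0.298 0.196] [ 3.135 -0.872 -0.739] [ 0.3  0.3 -0.5]
tip [0.3668 0.2079 0.0845] y [-0.677 -0.736  0.004] tilt 50.0 psi -42.8 tool-frame dirs: up [ 0.766  0.004 -0.643] +x [ 0.476 -0.677  0.562] +y [-0.433 -0.736 -0.521]
lid z 825 [0.0293 0.0313 0.0332]
slope [ 0.009 -0.006  0.031]
scene 128 ((363.1680603027344, 215.31207275390625), (17.44814682006836, 45.231231689453125), 47.423973083496094)
top 136 ((361.7770690917969, 216.16497802734375), (17.020587921142578, 43.55931091308594), 47.129398345947266)
```

View pics/pre.png

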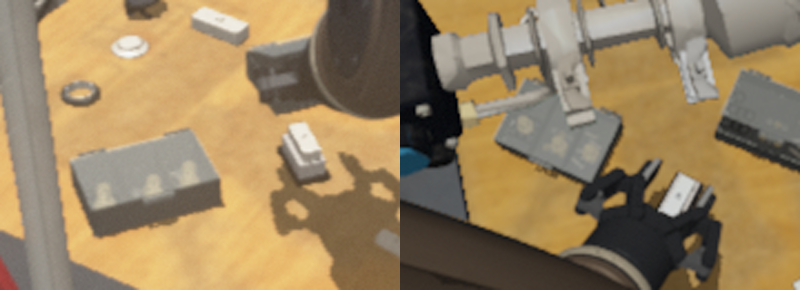

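The lid lies flat and shut. The gripper straddles the gauge at about (683,195) in the right-hand crop. Descending and gripping.

Request:
carry_out(commands=[[45, -9, -3, 7, 0, 0, 0], [45, -9, 0, 7.5, 0, 0, 0], [45, -9, 0, 7.5, 0, 0, 0], [45, -9, 0, 7.5, 0, 0, 0], [45, -6, 0, 5, 0, 0, 0], [45, 0, 0, 0, 0, 0, 0]])

```text
clock: 10.2
ee_pos: [0.2721, 0.3022, 0.1408]
eef_rot: [3.137, -0.872, -0.739]
ft_force: [-0.7, 0.0, 0.1]
finger_gap: 0.0451
grip_force: 0.0
```

```bash
python3 look.py
```

```text
10.2 [ 1.124  0.844  2.25  -1.236  0.886 -1.633] [0.272 0.302 0.141] [ 3.137 -0.872 -0.739] [-0.7  0.   0.1]
tip [0.3695 0.2125 0.0295] y [-0.676 -0.737  0.003] tilt 49.9 psi -42.7 tool-frame dirs: up [ 0.765  0.003 -0.644] +x [ 0.476 -0.676  0.563] +y [-0.434 -0.737 -0.519]
```

Request:
carry_out(commands=[[30, 0, 2, 0, 0, 0, 0], [10, 0, 0, 0, 0, 0, 0], [10, 0, 0, 0, 0, 0, 0], [10, 0, 0, 0, 0, 0, 0], [10, 0, 0, 0, 0, 0, 0]], grip_force=45)

```text
clock: 10.82
ee_pos: [0.2708, 0.3008, 0.1418]
eef_rot: [3.14, -0.872, -0.741]
ft_force: [-3.8, 0.8, 6.4]
finger_gap: 0.0158
grip_force: 44.5
```

Request:
carry_out(commands=[[10, 7.7, 0, -6.4, 0, 0, 0], [10, 15.3, 0, -12.9, 0, 0, 0], [10, 23, 0, -19.3, 0, 0, 0], [10, 0, 0, 0, 0, 0, 0]])

```text
clock: 11.32
ee_pos: [0.2711, 0.3012, 0.2033]
eef_rot: [-3.139, -0.87, -0.744]
ft_force: [-0.3, 0.2, -1.1]
finger_gap: 0.0153
grip_force: 44.0
```

```bash
python3 look.py held
```

```text
11.32 [ 1.125  0.699  2.26  -1.14   0.935 -1.786] [0.271 0.301 0.203] [-3.139 -0.87  -0.744] [-0.3  0.2 -1.1]
tip [0.3687 0.2119 0.0918] y [-0.676 -0.737 -0.001] tilt 49.9 psi -42.5 tool-frame dirs: up [ 0.765 -0.001 -0.645] +x [ 0.474 -0.676  0.564] +y [-0.437 -0.737 -0.516]
```

View pics/held.png

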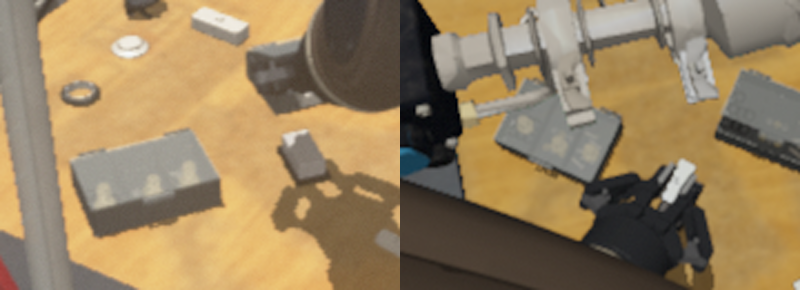

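```bash
python3 - <<'E'
from h import *
tip=np.array([.3687,.2119,.0918]);u=np.array([.737,-.676,0]);n=np.array([.676,.737,0])
for nm in("scene","top"):
    p,d=capture(nm);W=cloud(nm,d)
    m=(np.linalg.norm(W-tip,axis=-1)<.05)&(p.min(-1)>135)
    X=W[m]
    if len(X)<20: print(nm,len(X)); continue
    c=np.median(X,0); X=X[abs(X[:,2]-c[2])<.02]
    for _ in range(3):
        c=X.mean(0); N=np.linalg.svd(X-c)[2][2]; N*=np.sign(N[2]); X=X[abs((X-c)@N)<.003]
    s=(X-tip)@u; w=(X-tip)@n
    print(nm,len(X),c.round(4),"normal u,n,z",(N@u).round(3),(N@n).round(3),N[2].round(3),"along u",np.percentile(s,[1,99]).round(3),"n",np.percentile(w,[1,99]).round(3),"dz",np.percentile(X[:,2]-tip[2],[5,50,95]).round(3))
E
```

```text
scene 7
top 111 [0.3641 0.217  0.0939] normal u,n,z 0.007 0.035 0.999 along u [-0.028  0.013] n [-0.007  0.007] dz [0.    0.002 0.004]
```

```bash
cat >t.py <<'E'
from path import *
import cv2,log; o=log.o; q0=np.array(o["q"])
V=np.vstack([np.load(n+"_pre.npy").reshape(-1,3) for n in("scene","top")])
b=V[(np.hypot(V[:,0]-.465,V[:,1]-.321)<.085)&(V[:,2]>.026)&(V[:,2]<.04)]
a=51.8*D; e1=np.array([np.cos(a),np.sin(a)]);e2=np.array([np.sin(a),-np.cos(a)])
s=(b[:,:2]-[.465,.321])@e1;w=(b[:,:2]-[.465,.321])@e2
pe=lambda x:np.percentile(x,[.5,99.5]); print("along hinge",pe(s).round(4),"depth",pe(w).round(4)); 
c=np.array([.465,.321])+pe(s).mean()*e1+pe(w).mean()*e2; print("lid centre",c.round(4))
ps=-32*D;u=np.array([np.cos(ps),np.sin(ps),0]); T=np.r_[c,0]+.0075*u
qa,ea=ik(T+[0,0,.085],orient(ps,50*D,1),-1.2); qm=(q0+qa)/2
print(ea,qa.round(2)); show(rows([q0,qa],10,start=(np.array(o["ee_pos"]),E('xyz',o["eef_rot"]))))
E
python3 t.py
```

```text
11.53 [ 1.125  0.704  2.26  -1.142  0.934 -1.784] [0.271 0.301 0.201] [ 3.139 -0.871 -0.74 ] [-0.3 -0.  -1.3]
along hinge [-0.0567  0.0582] depth [-0.0442  0.0399]
lid centre [0.4638 0.3229]
2.406464220505809e-13 [ 1.06  0.75  2.06 -1.26  0.93 -1.99]
  seg 3 clear [0.005 0.086 0.213]
[[10, -3, -41, 2, 2.7, -0.3, -2.3], [10, 1, -42, 4, 2.7, 0.0, -2.2], [10, 6, -40, 6, 2.7, 0.4, -2.2]]
```

Request:
carry_out(commands=[[10, -3, -41, 2, 2.7, -0.3, -2.3], [10, 1, -42, 4, 2.7, 0, -2.2], [10, 6, -40, 6, 2.7, 0.4, -2.2], [10, 0, 0, 0, 0, 0, 0], [10, 0, 0, 0, 0, 0, 0]])

```text
clock: 12.15
ee_pos: [0.3574, 0.3887, 0.1958]
eef_rot: [3.14, -0.873, -0.559]
ft_force: [-0.6, 0.3, -1.4]
finger_gap: 0.0154
grip_force: 44.1
```

```bash
python3 look.py
```

```text
12.15 [ 1.059  0.75   2.059 -1.26   0.933 -1.99 ] [0.357 0.389 0.196] [ 3.14  -0.873 -0.559] [-0.6  0.3 -1.4]
tip [0.4696 0.3182 0.0846] y [-0.531 -0.847  0.001] tilt 50.0 psi -32.1 tool-frame dirs: up [ 0.766  0.001 -0.643] +x [ 0.545 -0.531  0.649] +y [-0.341 -0.847 -0.407]
```

Request:
carry_out(commands=[[10, -9.2, -0.5, 7.7, 0, 0, 0], [10, -9.2, 0, 7.7, 0, 0, 0], [10, -7.7, 0, 6.4, 0, 0, 0], [10, -3.8, 0, 3.2, 0, 0, 0], [10, 0, 0, 0, 0, 0, 0]])

```text
clock: 12.78
ee_pos: [0.3579, 0.3897, 0.1572]
eef_rot: [3.141, -0.873, -0.559]
ft_force: [-0.4, -0.2, -0.6]
finger_gap: 0.0157
grip_force: 44.1
```

Request:
carry_out(commands=[[10, -0.8, 0, 0.6, 0, 0, 0], [10, 0, 0, 0, 0, 0, 0]])

```text
clock: 13.02
ee_pos: [0.358, 0.3899, 0.1569]
eef_rot: [-3.14, -0.873, -0.56]
ft_force: [0.1, 0.0, -1.7]
finger_gap: 0.0154
grip_force: 44.1
```

Request:
carry_out(commands=[[10, -0.8, 0, 0.6, 0, 0, 0], [10, 0, 0, 0, 0, 0, 0]])

```text
clock: 13.28
ee_pos: [0.3579, 0.3899, 0.1557]
eef_rot: [-3.14, -0.873, -0.56]
ft_force: [0.2, 0.5, -0.4]
finger_gap: 0.0153
grip_force: 44.1
```

Request:
carry_out(commands=[[10, -0.8, 0, 0.6, 0, 0, 0], [10, 0, 0, 0, 0, 0, 0]])

```text
clock: 13.52
ee_pos: [0.3579, 0.3899, 0.1545]
eef_rot: [-3.141, -0.873, -0.56]
ft_force: [0.2, 0.2, -0.3]
finger_gap: 0.0157
grip_force: 44.1
```

Request:
carry_out(commands=[[10, -0.8, 0, 0.6, 0, 0, 0], [10, 0, 0, 0, 0, 0, 0]])

```text
clock: 13.78
ee_pos: [0.3578, 0.3899, 0.1535]
eef_rot: [-3.141, -0.873, -0.56]
ft_force: [-0.5, 0.0, -0.8]
finger_gap: 0.0155
grip_force: 44.1
```

Request:
carry_out(commands=[[10, -0.5, 0, 0.4, 0, 0, 0], [10, 0, 0, 0, 0, 0, 0]])

```text
clock: 14.02
ee_pos: [0.3578, 0.39, 0.1529]
eef_rot: [-3.141, -0.873, -0.56]
ft_force: [0.1, -0.4, -0.7]
finger_gap: 0.0153
grip_force: 44.1
```

Request:
carry_out(commands=[[10, -0.5, 0, 0.4, 0, 0, 0], [10, 0, 0, 0, 0, 0, 0]])

```text
clock: 14.28
ee_pos: [0.3578, 0.39, 0.1523]
eef_rot: [-3.141, -0.873, -0.56]
ft_force: [0.1, 0.3, -1.6]
finger_gap: 0.0155
grip_force: 44.1
```

Request:
carry_out(commands=[[10, -0.5, 0, 0.4, 0, 0, 0], [10, 0, 0, 0, 0, 0, 0]])

```text
clock: 14.52
ee_pos: [0.3578, 0.39, 0.1521]
eef_rot: [-3.14, -0.874, -0.56]
ft_force: [-2.3, 0.5, 6.1]
finger_gap: 0.0154
grip_force: 45.0
```

Request:
carry_out(commands=[[10, -0.5, 0, 0.4, 0, 0, 0], [10, 0, 0, 0, 0, 0, 0]])

```text
clock: 14.78
ee_pos: [0.3577, 0.39, 0.1518]
eef_rot: [-3.14, -0.874, -0.56]
ft_force: [-6.3, 1.8, 13.7]
finger_gap: 0.0156
grip_force: 45.9
```

Request:
carry_out(commands=[[10, 0.5, 0, -0.4, 0, 0, 0], [22, 0, 0, 0, 0, 0, 0], [30, 0, 0, 0, 0, 0, 0], [42, 0, 0, 0, 0, 0, 0], [42, 0, 0, 0, 0, 0, 0], [42, 5, 0, -8, 0, 0, 0], [42, 15, 0, -25, 0, 0, 0], [42, 20, 0, -35, 0, 0, 0], [42, 10, 0, -35, 0, 0, 0], [42, 0, 0, 0, 0, 0, 0]])

```text
clock: 16.02
ee_pos: [0.3174, 0.4159, 0.2586]
eef_rot: [-3.134, -0.872, -0.563]
ft_force: [-0.3, -0.3, 0.0]
finger_gap: 0.0421
grip_force: 0.0
```

```bash
python3 look.py done; python3 - <<'E'
from h import *
c0=np.array([.4638,.3229])
for nm in("scene","top"):
    p,d=capture(nm);W=cloud(nm,d)
    m=(np.hypot(W[...,0]-c0[0],W[...,1]-c0[1])<.04)&(W[...,2]>.039)&(W[...,2]<.06); X=W[m]
    if len(X)>20: print(nm,len(X),cv2.minAreaRect((X[:,:2]*1000).astype(np.float32)),np.percentile(X[:,2],[5,50,95]).round(4))
    b=W[(np.hypot(W[...,0]-c0[0],W[...,1]-c0[1])<.065)&(W[...,2]>.02)&(W[...,2]<.039)]; print("lid",np.median(b[:,2]),np.linalg.lstsq(np.c_[b[:,:2]-c0,np.ones(len(b))],b[:,2],rcond=None)[0].round(3))
E
```

```text
16.02 [ 1.151  0.638  2.03  -1.103  1.017 -2.125] [0.317 0.416 0.259] [-3.134 -0.872 -0.563] [-0.3 -0.3  0. ]
tip [0.4301 0.3462 0.1474] y [-0.529 -0.849 -0.005] tilt 50.0 psi -31.7 tool-frame dirs: up [ 0.766 -0.005 -0.643] +x [ 0.544 -0.529  0.651] +y [-0.343 -0.849 -0.403]
scene 148 ((464.7815246582031, 323.5206298828125), (18.543872833251953, 48.720603942871094), 55.44104766845703) [0.0401 0.0432 0.0454]
lid 0.030992973746942227 [ 0.022 -0.025  0.031]
top 95 ((465.4326171875, 323.495849609375), (16.597389221191406, 38.94648361206055), 57.9449348449707) [0.0419 0.0447 0.0474]
lid 0.03270532274672363 [0.009 0.001 0.033]
```

View pics/done.png

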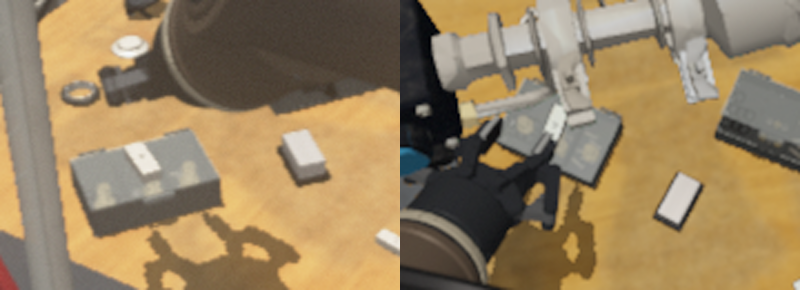

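The gauge lies flat in the middle of the closed lid, at (143,158) in the left crop. Its rest at (303,155) is empty and the other box is still open. The robot is clear, so I'll hand in.

```bash
python3 -c "
from plant import *
print(finish_job())"
```

```text
the job is handed in; nothing more can be done
None
```

The loaded box's lid is fully shut, the 17 x 44 mm gauge block lies flat on the middle of it, the other box was left open, and the job was handed in at about 16 s on the robot's clock.

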